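# Pull-test two press-fit pins of a module on a force gauge

### The arm

A 6-joint arm with a two-finger parallel gripper is mounted at the origin on the work surface. World frame = base frame: x ahead of the robot, y to its left, z up, the work surface at z = 0. Lengths are in m, angles in rad, forces in N, time in s.
With the tool pointing down it reaches from about 0.35 to 0.975 m from the base axis. Payload 4.9 kg.
Tool frame: the origin (TCP) lies at the very end of the fingers, on their centre line; the grasp point (between the pads) lies 19 mm behind it; x points along the fingers, y is the direction in which the jaws open and shut, and the axes are right-handed (so a half turn about x gives the same grasp; the last joint's range is limited). The gripper opens to 85 mm and grips with 20 to 120 N. Pads are 22 mm wide; open, the fingers measure 114 mm over their backs; the gripper's body (76 mm by 85 mm) begins 54 mm behind the grasp point. The pads swing forward as they close: fully open they stand 13 mm farther back than shut.
Start: joints at [0.989, 0.053, 1.613, -0, 1.476, -0.119], TCP at [0.279, 0.559, 0.231] pointing down, gripper open.
Joint ranges: [-3.01, 3.01], [-1.01, 2.22], [0.06, 2.58], [-1.02, 4.17], [0.09, 2.62], [-3.14, 3.14]. Speed limits (rad/s): [2.57, 2.57, 3.14, 3.14, 3.14, 3.14].

### API

Orientations are given as a unit quaternion [w, x, y, z].
In Python, from plant import manip gives the robot as it stands.
- The arm moves only by the tool play_rows, never from a script. Its argument "plan" is a list of rows, each a list of 5 numbers: the shift along the tool's x, y, z in mm, then the turn about the tool's x in rad, then the closure, from -1 (fully open) to 1 (shut). A call has 1 to 8 rows; each row is the pose to reach, as a shift and turn from the pose commanded when the call began, along the tool's axes at that moment; what a row does not reach only later rows make up. A row lasts 1/8 s, in which the tool goes at most 62.5 mm and 10.7 degrees, less where a joint would pass 70% of its speed; a pose out of reach is approached as far as the arm can. A call with a gripper value outside its range is refused whole. The fingers move at their own pace and stop on an object; the grip force is fixed at half the most. Time passes only in rows, so rows that repeat a pose let the fingers close. It gives the time, the measured TCP pose, the force and the opening at its end, in the units of the state.
- manip.state(): the state, without advancing time (a new reading comes with each control period).
- manip.grab_frame(name): name is "side" or "top"; returns a dict with "img" (420x560x3 uint8, red, green, blue), "range_z" (420x560 float32, m along the optical axis (not along the pixel's ray), 0 where there is no reading), "fx", "fy", "cx", "cy" (pixels), "origin" and "rotation" of the camera in the world. Camera axes: x right, y up, looking along -z (the intrinsics and any distortion apply to the point x, -y, -z); pixel columns grow to the right and rows downward; lengths in m; the calibration is good to about 2 mm. A picture is of the moment at which its call begins.
- manip.job_done(): hands the job in, once; it reports no verdict.
The state is a dict: "time": time; "joint_pos": joint angles; "joint_vel": joint speeds; "joint_efforts": joint torques, N m; "tool_pos": TCP position; "tool_rot": TCP orientation; "contact_force": force on the tool from outside, world axes, zero at the start; "ft_torque": the same for the moment, N m; "gripper_width": opening from 0.0 (shut) to 1.0 (fully open).
Only numpy, scipy, OpenCV 4.12 (cv2) and the standard library are available. Lean on these libraries where they do the work, as an engineer would, in place of code of your own. Each camera call takes 0.05 s, during which the arm holds its last target. There are 200 camera calls.

### The job

Pull-test both press-fit pins of the copper module by their blue knobs, straight up. One of them holds: bring the gauge needle into the green sector, keep it there for one second without ever letting it reach the red, then ease off and leave that pin home. The other slips before the green: draw it up to its stop and leave it standing there as a reject; let go of both, and leave everything else on the bench where it is.

Things in the scene. Friction and masses are not known exactly. Their poses are not given: they have to be found in the camera images.
- gauge_stand: push-pull force gauge stand, bolted down: black base plate 190 x 150 x 14 mm. Origin on the table surface under the middle of the nest, z up; the two blue knobs stand at about y = +45 and -45 mm (x = 0), the round dial (76 mm across, top 46 mm up) is centred at x = -100 mm. In the nest is screwed a copper-coloured module, 70 (x) x 122 (y) mm, its flat top 70 mm above the table
- gauge_nest (a joint): spring-loaded vertical slide of the nest with the module, in m: 0 at rest, + when pulled up; the spring gives 3 N per mm of lift, up to a stop at 8 mm
- dial_needle (a joint): needle of the dial, in rad: 0 at rest, 0.1 rad per newton of upward pull on the nest. Green sector 0.9 to 1.3 rad (9 to 13 N), red sector from 1.5 rad (15 N)
- pin_a (a joint): how far the brass press-fit pin at y = +45 mm of the stand has come up out of the module, in m: 0 is home (collar flush on the module's top), 0.012 is its upper stop. It moves only when pulled harder than its hold (far below the green sector if it is bad, about 23 N if it is good) and stays where it is left
- knob_a: round blue pull knob, vertical, 22 mm diameter, 26 mm tall, white dot on top, on the pin at y = +45 mm of the stand. Origin at its centre, 28 mm above the pin's collar (98 mm above the table) when it is lowest on a pin at home; it has 5 mm of free vertical play on its pin, stiff with 1 N of friction, and starts anywhere in that play. At least 15 mm is free under it; grip it from above by its sides
- pin_b (a joint): how far the brass press-fit pin at y = -45 mm of the stand has come up out of the module, in m: 0 is home (collar flush on the module's top), 0.012 is its upper stop. It moves only when pulled harder than its hold (far below the green sector if it is bad, about 23 N if it is good) and stays where it is left
- knob_b: round blue pull knob, vertical, 22 mm diameter, 26 mm tall, white dot on top, on the pin at y = -45 mm of the stand. Origin at its centre, 28 mm above the pin's collar (98 mm above the table) when it is lowest on a pin at home; it has 5 mm of free vertical play on its pin, stiff with 1 N of friction, and starts anywhere in that play. At least 15 mm is free under it; grip it from above by its sides
- spare_module: bystander, leave alone: spare copper module, 50 x 36 x 12 mm; origin under its middle
- paste_jar: bystander, leave alone: small jar with black cap, 34 mm across, 40 mm tall; origin under its middle
- dispenser: bystander, leave alone: white syringe-shaped dispenser lying down, about 130 mm long, 21 mm high; origin under its middle
- tweezers: bystander, leave alone: dark tweezers lying down, 125 mm long, 8 mm high; origin under its middle
- driver: bystander, leave alone: screwdriver lying down; origin under its middle
- pin_tray: bystander, leave alone: black two-compartment tray of spare pins, 100 x 140 x 22 mm; origin under its middle
- wafer_dish: bystander, leave alone: clear shallow dish, 90 mm across, 14 mm high; origin under its middle
- clip_holder: bystander, leave alone: teal clip holder, 70 x 100 x 40 mm; origin under its middle

How it is judged:
On the way:
1. the pin that holds is pulled by its knob with 9 to 13 N (needle in the green) for 0.7 s while it stays home (((value of joint gauge_nest between 0.003 and 0.00433 m and value of joint pin_a below 0.0015 m and contact force between the fingers and knob_a above 3 N) or (value of joint gauge_nest between 0.003 and 0.00433 m and value of joint pin_b below 0.0015 m and contact force between the fingers and knob_b above 3 N))), for 0.7 s.
At the end, for the whole second after the job is handed in: one pin stands at least 9.5 mm up (stop at 12 mm), the other is home (less than 1.5 mm up), and the nest is back at rest within 1 mm (3 N) (((value of joint pin_a above 0.0095 m and value of joint pin_b below 0.0015 m) or (value of joint pin_b above 0.0095 m and value of joint pin_a below 0.0015 m)) and value of joint gauge_nest between -0.001 and 0.001 m); the robot touches nothing.
It fails at once if the gauge is pulled beyond 15 N (5 mm of nest lift: needle in the red) (value of joint gauge_nest above 0.005 m).
It fails at once if a bystander is moved by more than 20 mm (distance of any of spare_module, paste_jar, dispenser, tweezers, driver, pin_tray, wafer_dish, clip_holder from where it was at the start of the episode above 0.02 m).
It also fails if it takes over 51 s, if anything falls off the work surface, if the arm or the gripper's body presses on something with over 40 N, if the wrist force passes 120 N, or if a joint passes its speed limit or range.

## Working session

There is one attempt and no reset: what is moved stays moved. The work goes in short steps, Python scripts to look and compute and a tool call to move; the robot and the scene stay as the last step left them, time stands still between calls to the robot, and variables do not carry over. Pictures are saved under pics/ and viewed, about 8 in all and at most 12, crops included, and the job is handed in when it is done.

Besides the shell and the picture viewer there is one more tool, called after ">>>" as name([rows], argument=value, ...), one row to a line, values as JSON. play_rows: Moves the arm, as the interface text tells. Its arguments: {"type":"object","properties":{"plan":{"type":"array"}},"required":["plan"]}

```bash
mkdir -p pics
cat > h.py <<'E'
import numpy as np, cv2
from plant import manip
def grab(n,fn=None):
    f=manip.grab_frame(n)
    if fn: cv2.imwrite('pics/'+fn,f['img'][:,:,::-1])
    return f
def pts(f):
    z=f['range_z']; v,u=np.mgrid[:z.shape[0],:z.shape[1]]
    c=np.stack([(u-f['cx'])/f['fx']*z,-(v-f['cy'])/f['fy']*z,-z],-1)
    return c@np.array(f['rotation']).T+np.array(f['origin'])
E
python3 - <<'E'
from h import *
print(manip.state())
f=grab('top','t0.png'); g=grab('side','s0.png')
for n,f in (('top',f),('side',g)):
    print({k:f[k] for k in f if k not in('img','range_z')})
    P=pts(f); h=cv2.cvtColor(f['img'],cv2.COLOR_RGB2HSV)
    m=((h[...,0]>100)&(h[...,0]<130)&(h[...,1]>120)&(h[...,2]>60)).astype(np.uint8)
    k,l,s,c=cv2.connectedComponentsWithStats(m)
    for i in range(1,k):
        if s[i,4]>25:
            q=P[(l==i)&(f['range_z']>0)]; print(n,s[i],c[i],np.median(q,0),q.min(0),q.max(0))
E
```

```text
{'time': 0.0, 'joint_pos': array([ 9.88996570e-01,  5.33581233e-02,  1.61432330e+00,  8.95140539e-06,
        1.47601277e+00, -1.19011490e-01]), 'joint_vel': array([-0.00175817,  0.00068798,  0.00149992, -0.00028438, -0.00117167,
       -0.00035084]), 'joint_efforts': array([-7.93762520e-04, -3.93711376e+01, -3.70161045e+01, -1.81597507e-04,
        7.47074577e-03, -1.56224921e-06]), 'tool_pos': array([0.27867821, 0.55871747, 0.23004474]), 'tool_rot': array([ 0.68800223,  0.16146757,  0.68851827, -0.16286112]), 'contact_force': array([ 0.35502625, -0.10212493, -0.24827266]), 'ft_torque': array([-0.00109144,  0.03617729, -0.0500958 ]), 'gripper_width': 0.999762248729625}
{'fx': 512.5912492076917, 'fy': 512.5912492076917, 'cx': 275.80532547639655, 'cy': 206.18307971855245, 'origin': array([ 0.30573135, -0.00994504,  1.60090654]), 'rotation': array([-0.70262128, -0.0554891 ,  0.04220492,  0.70814055])}Traceback (most recent call last):
  File "<stdin>", line 6, in <module>
  File "h.py", line 10, in pts
    return c@np.array(f['rotation']).T+np.array(f['origin'])
           ~^~~~~~~~~~~~~~~~~~~~~~~~~~
ValueError: matmul: Input operand 1 has a mismatch in its core dimension 0, with gufunc signature (n?,k),(k,m?)->(n?,m?) (size 4 is different from 3)
```

```bash
cat > h.py <<'E'
import numpy as np, cv2
from scipy.spatial.transform import Rotation as R
from plant import manip
def rot(q): return R.from_quat(np.roll(q,-1)).as_matrix()
def grab(n,fn=None):
    f=manip.grab_frame(n)
    if fn: cv2.imwrite('pics/'+fn,f['img'][:,:,::-1])
    return f
def pts(f):
    z=f['range_z']; v,u=np.mgrid[:z.shape[0],:z.shape[1]]
    c=np.stack([(u-f['cx'])/f['fx']*z,-(v-f['cy'])/f['fy']*z,-z],-1)
    return c@rot(f['rotation']).T+np.array(f['origin'])
def blue(n,fn=None):
    f=grab(n,fn); P=pts(f); h=cv2.cvtColor(f['img'],cv2.COLOR_RGB2HSV)
    m=((h[...,0]>100)&(h[...,0]<130)&(h[...,1]>120)&(h[...,2]>60)).astype(np.uint8)
    k,l,s,c=cv2.connectedComponentsWithStats(m)
    for i in range(1,k):
        if s[i,4]>25:
            q=P[(l==i)&(f['range_z']>0)]; print(n,s[i],c[i].round(1),np.median(q,0).round(4),q.min(0).round(4),q.max(0).round(4))
    return f
E
python3 - <<'E'
from h import *
for n in('top','side'):
    f=blue(n,n+'1.png'); print(f['fx'],f['cx'],f['cy'],f['origin'],rot(f['rotation']).round(3).tolist())
print(rot(manip.state()['tool_rot']).round(3))
E
```

```text
top [238  75  23  16 260] [248.   82.9] [0.9139 0.1062 0.0607] [0.8873 0.0653 0.0498] [0.9384 0.1357 0.0702]
top [333  74  23  16 215] [343.7  82.6] [ 0.909  -0.1947  0.06  ] [ 0.886  -0.2332  0.051 ] [ 0.9352 -0.1635  0.0674]
512.5912492076917 275.80532547639655 206.18307971855245 [ 0.30573135 -0.00994504  1.60090654] [[-0.006, 0.99, -0.138], [-1.0, -0.009, -0.018], [-0.019, 0.138, 0.99]]
side [   0    0  126   47 4112] [61.7 20.8] [0.3961 1.6746 0.4333] [0.1054 1.6454 0.2582] [0.7491 1.7014 0.567 ]
side [  55   83   75   63 3220] [ 91.4 113.4] [ 0.4593  1.6747 -0.0929] [ 0.2877  1.6426 -0.264 ] [0.6741 1.713  0.0858]
side [ 41  91  21  59 414] [ 51. 120.] [ 0.2357  1.6748 -0.0727] [ 0.2135  1.6502 -0.2496] [0.2574 1.7053 0.1007]
side [  0 104  17  62 559] [  5.3 142.3] [-0.0158  1.6742 -0.1476] [-0.0805  1.6455 -0.2577] [0.0158 1.7095 0.0749]
side [327 163  19  15 162] [334.4 169. ] [0.8953 0.0978 0.0555] [0.8825 0.0581 0.0262] [0.9377 0.1384 0.0636]
side [383 192  22  17 231] [392.4 199.2] [ 0.8944 -0.1997  0.0557] [ 0.883  -0.2409  0.0259] [ 0.938  -0.1615  0.0627]
side [331 395  57  25 726] [359.8 411.2] [ 0.094  -0.7712  0.1986] [ 0.0387 -0.8142  0.1948] [ 0.1192 -0.751   0.2024]
478.60339098553567 279.17174182408354 201.5863917541316 [-0.35667658 -1.09173369  0.98297034] [[0.776, 0.337, -0.533], [-0.63, 0.416, -0.655], [0.001, 0.845, 0.536]]
[[-0.001  0.446  0.895]
 [-0.001  0.895 -0.446]
 [-1.    -0.001 -0.   ]]
```

View pics/top1.png

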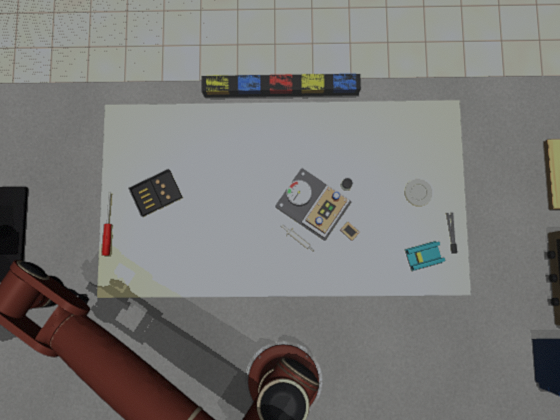

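View pics/side1.png

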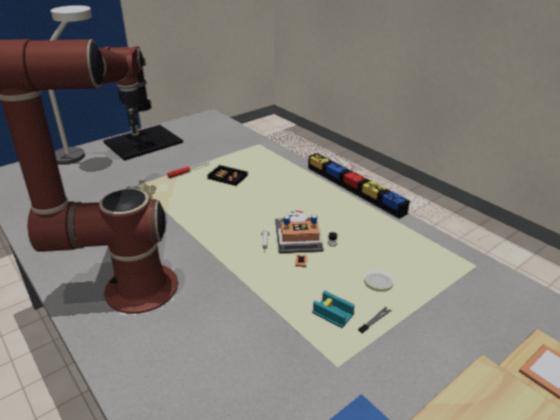

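```bash
cat >> h.py <<'E'
def small(n,box,tag=''):
    u0,v0,u1,v1=box; f=grab(n); P=pts(f); im=f['img']; h=cv2.cvtColor(im,cv2.COLOR_RGB2HSV)
    m=((h[...,0]>95)&(h[...,0]<132)&(h[...,1]>90)&(h[...,2]>40)).astype(np.uint8)
    k=np.zeros_like(m); k[v0:v1,u0:u1]=1; m*=k
    kk,l,s,c=cv2.connectedComponentsWithStats(m)
    for i in range(1,kk):
        if s[i,4]>4:
            q=P[(l==i)]; print(n,s[i],c[i].round(1),np.median(q,0).round(4),q.min(0).round(4),q.max(0).round(4))
    if tag: cv2.imwrite('pics/'+tag,cv2.resize(im[v0:v1,u0:u1,::-1],None,fx=6,fy=6,interpolation=cv2.INTER_CUBIC))
    return f,P
E
python3 - <<'E'
from h import *
f,P=small('top',(270,160,365,250),'tc.png')
z=P[160:250,270:365,2]
# module top region
m=np.zeros(P.shape[:2],bool); m[160:250,270:365]=True
h=cv2.cvtColor(f['img'],cv2.COLOR_RGB2HSV)
q=P[m&(P[...,2]>.06)&(P[...,2]<.08)]
r=cv2.minAreaRect((q[:,:2]*1000).astype(np.float32)); print('module',r,len(q),np.median(q[:,2]))
q=P[m&(P[...,2]>.085)]; print(q.round(3).tolist())
q=P[m&(P[...,2]>.008)]
f,P=small('side',(270,200,330,255),'sc.png')
m=np.zeros(P.shape[:2],bool); m[200:255,270:330]=True
q=P[m&(P[...,2]>.09)];print(q.round(3).tolist())
E
```

```text
top [333 196   6   3   8] [335.  197.4] [ 0.5372 -0.1553  0.1127] [ 0.5354 -0.1648  0.107 ] [ 0.5413 -0.1504  0.1162]
top [316 221   5   3   6] [317.7 222.5] [ 0.4624 -0.1038  0.1146] [ 0.4617 -0.1109  0.1096] [ 0.4682 -0.0994  0.1184]
module ((507.4228820800781, -132.4096221923828), (69.91680145263672, 122.80689239501953), 54.79952621459961) 836 0.0703561026130346
[[0.306, -0.01, 1.601], [0.306, -0.01, 1.601], [0.306, -0.01, 1.601], [0.306, -0.01, 1.601], [0.306, -0.01, 1.601], [0.306, -0.01, 1.601], [0.306, -0.01, 1.601], [0.554, -0.154, 0.112], [0.553, -0.156, 0.116], [0.553, -0.16, 0.113], [0.554, -0.163, 0.111], [0.551, -0.151, 0.108], [0.551, -0.154, 0.111], [0.551, -0.157, 0.111], [0.551, -0.16, 0.107], [0.55, -0.162, 0.118], [0.55, -0.165, 0.113], [0.55, -0.149, 0.098], [0.548, -0.151, 0.11], [0.547, -0.154, 0.113], [0.547, -0.156, 0.114], [0.547, -0.159, 0.116], [0.547, -0.162, 0.113], [0.547, -0.165, 0.114], [0.547, -0.168, 0.116], [0.545, -0.148, 0.11], [0.545, -0.151, 0.11], [0.544, -0.154, 0.113], [0.545, -0.157, 0.112], [0.545, -0.16, 0.112], [0.545, -0.163, 0.109], [0.
[... 4529 characters left out ...]
8], [0.467, -0.118, 0.1], [0.47, -0.121, 0.1], [0.474, -0.12, 0.098], [0.536, -0.159, 0.092], [0.534, -0.165, 0.096], [0.537, -0.167, 0.096], [0.537, -0.172, 0.098], [0.543, -0.169, 0.094], [0.543, -0.174, 0.097], [0.551, -0.171, 0.092], [0.463, -0.109, 0.093], [0.463, -0.113, 0.095], [0.466, -0.115, 0.095], [0.468, -0.117, 0.095], [0.472, -0.118, 0.094], [0.476, -0.119, 0.093], [0.535, -0.164, 0.091], [0.536, -0.168, 0.093], [0.463, -0.113, 0.091], [0.464, -0.122, 0.096], [0.471, -0.119, 0.091], [-0.357, -1.092, 0.983], [0.462, -0.119, 0.091], [-0.357, -1.092, 0.983], [-0.357, -1.092, 0.983], [-0.357, -1.092, 0.983], [-0.357, -1.092, 0.983], [-0.357, -1.092, 0.983], [-0.357, -1.092, 0.983]]
```

View pics/tc.png

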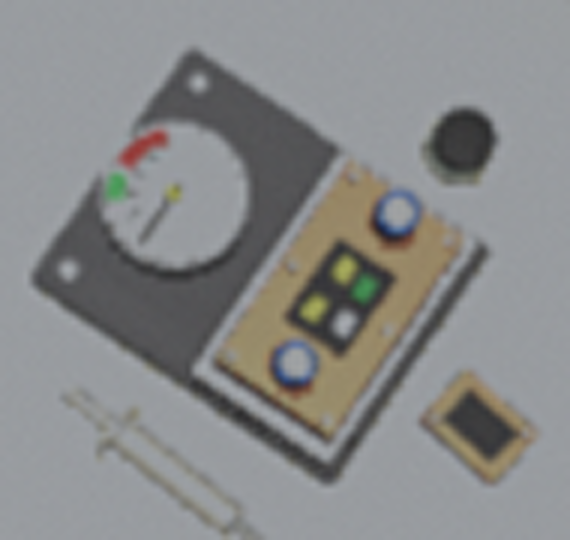

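>>> play_rows([
  [0,-511,468,0.14,-1],
  [0,-511,468,0.14,-1],
  [0,-511,468,0.14,-1],
  [0,-511,468,0.14,-1],
  [0,-511,468,0.14,-1],
  [0,-511,468,0.14,-1],
  [0,-511,468,0.14,-1],
  [0,-511,468,0.14,-1],
])

```text
time: 1.3
tool_pos: [0.4168, 0.0766, 0.2317]
tool_rot: [0.676, 0.21, 0.675, -0.21]
contact_force: [1.5, 0.2, 0.4]
gripper_width: 0.998
```

>>> play_rows([
  [0,-121,148,0,-1],
  [40,-121,148,0,-1],
  [80,-121,148,0,-1],
  [80,-121,148,0,-1],
  [80,-121,148,0,-1],
])

```text
time: 1.92
tool_pos: [0.4686, -0.1058, 0.1491]
tool_rot: [0.673, 0.211, 0.677, -0.211]
contact_force: [0.3, 1.1, 0.0]
gripper_width: 0.999
```

Run:
```python
from h import *
s=manip.state(); print(s['tool_pos'],s['contact_force'])
f,P=small('side',(255,160,365,255),'sd.png')
```

```text
[ 0.46860159 -0.10579543  0.14913464] [0.32165664 1.07209354 0.03929448]
side [326 162  20  17 201] [334.1 169.4] [0.8947 0.0988 0.0544] [0.8814 0.0571 0.0207] [0.9355 0.1442 0.0624]
side [284 219   5   6  26] [286.1 221.2] [ 0.4652 -0.1155  0.1003] [ 0.4589 -0.1244  0.0844] [ 0.4733 -0.1081  0.1081]
side [311 218   5   5  21] [313.4 220. ] [ 0.5375 -0.1678  0.0991] [ 0.5342 -0.1728  0.0877] [ 0.5463 -0.1577  0.1091]
```

View pics/sd.png

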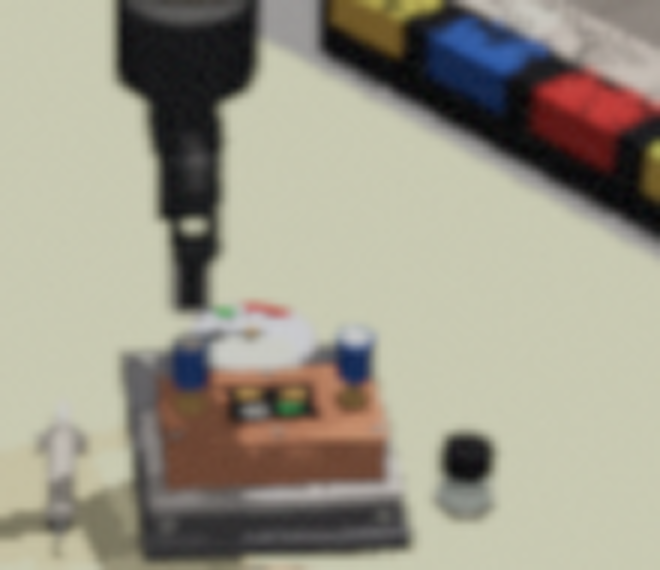

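>>> play_rows([
  [35,0,0,0,-1],
  [65,0,0,0,-1],
  [65,0,0,0,0],
  [65,0,0,0,1],
  [65,0,0,0,1],
  [65,0,0,0,1],
  [65,0,0,0,1],
  [65,0,0,0,1],
])

```text
time: 2.98
tool_pos: [0.47, -0.1069, 0.0875]
tool_rot: [0.676, 0.208, 0.675, -0.211]
contact_force: [-3.8, -5.7, 1.3]
gripper_width: 0.238
```

```bash
cat >> h.py <<'E'
def st():
    s=manip.state(); print(s['time'],(s['tool_pos']*1000).round(2),s['contact_force'].round(2),s['ft_torque'].round(2),s['gripper_width'])
E
python3 -c "
from h import *
st()"
```

```text
2.975 [ 470.01 -106.9    87.54] [-3.8  -5.68  1.32] [-0.9   0.4   0.05] 0.23844846877044618
```

>>> play_rows([
  [-0.5,-0.5,0,0,1],
  [-1,-1,0,0,1],
  [-1.5,-1,0,0,1],
  [-2,-1,0,0,1],
  [-2,-1,0,0,1],
])

```text
time: 3.6
tool_pos: [0.4699, -0.1069, 0.089]
tool_rot: [0.676, 0.209, 0.674, -0.211]
contact_force: [-0.9, -6.3, -2.0]
gripper_width: 0.236
```

```bash
python3 -c "
from h import *
st()"
```

```text
3.6 [ 469.9  -106.89   88.99] [-0.91 -6.3  -1.99] [-0.96 -0.14  0.06] 0.23552874314979508
```

>>> play_rows([
  [-0.5,-1,0,0,1],
  [-1,-1,0,0,1],
  [-1,-1,0,0,1],
])

```text
time: 3.98
tool_pos: [0.4698, -0.107, 0.09]
tool_rot: [0.676, 0.21, 0.674, -0.21]
contact_force: [3.8, -2.7, -0.6]
gripper_width: 0.236
```

>>> play_rows([
  [-0.5,0,0,0,1],
  [-1,0,0,0,1],
  [-1,0,0,0,1],
])

```text
time: 4.35
tool_pos: [0.4698, -0.107, 0.091]
tool_rot: [0.676, 0.21, 0.674, -0.21]
contact_force: [3.5, -2.9, -1.7]
gripper_width: 0.234
```

>>> play_rows([
  [-0.5,0,0,0,1],
  [-1,0,0,0,1],
  [-1,0,0,0,1],
])

```text
time: 4.72
tool_pos: [0.4698, -0.107, 0.092]
tool_rot: [0.676, 0.21, 0.674, -0.21]
contact_force: [3.9, -3.5, -1.3]
gripper_width: 0.236
```

>>> play_rows([
  [-0.5,0,0,0,1],
  [-1,0,0,0,1],
  [-1,0,0,0,1],
])

```text
time: 5.1
tool_pos: [0.4697, -0.107, 0.0928]
tool_rot: [0.676, 0.21, 0.674, -0.21]
contact_force: [5.0, -4.2, -2.4]
gripper_width: 0.234
```

>>> play_rows([
  [-0.5,0,0,0,1],
  [-1,0,0,0,1],
  [-1,0,0,0,1],
])

```text
time: 5.48
tool_pos: [0.4697, -0.107, 0.0935]
tool_rot: [0.676, 0.21, 0.674, -0.21]
contact_force: [5.9, -4.2, -4.6]
gripper_width: 0.235
```

>>> play_rows([
  [-0.5,0,0,0,1],
  [-1,0,0,0,1],
  [-1,0,0,0,1],
])

```text
time: 5.85
tool_pos: [0.4697, -0.1069, 0.0941]
tool_rot: [0.676, 0.21, 0.674, -0.21]
contact_force: [6.3, -5.6, -6.4]
gripper_width: 0.233
```

>>> play_rows([
  [-0.5,0,0,0,1],
  [-1,0,0,0,1],
  [-1,0,0,0,1],
])

```text
time: 6.22
tool_pos: [0.4696, -0.1069, 0.0948]
tool_rot: [0.676, 0.21, 0.674, -0.21]
contact_force: [7.3, -4.7, -7.8]
gripper_width: 0.234
```

Run:
```python
from h import *
st()
f,P=small('top',(270,160,365,250),'t2.png')
st()
```

```text
6.225 [ 469.64 -106.94   94.8 ] [ 7.34 -4.71 -7.78] [-0.72 -1.26  0.02] 0.23408244505963435
6.275 [ 469.65 -106.91   94.79] [ 8.05 -5.12 -8.34] [-0.75 -1.23  0.01] 0.23350623470868948
```

View pics/t2.png

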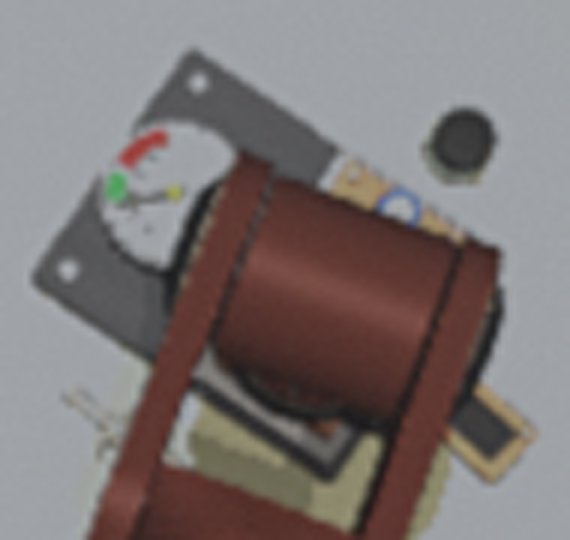

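>>> play_rows([
  [-0.4,0,0,0,1],
  [-0.8,0,0,0,1],
  [-1.2,0,0,0,1],
  [-1.5,0,0,0,1],
  [-1.5,0,0,0,1],
])

```text
time: 6.9
tool_pos: [0.4696, -0.1069, 0.0958]
tool_rot: [0.676, 0.21, 0.674, -0.21]
contact_force: [8.6, -5.8, -10.5]
gripper_width: 0.236
```

```bash
cat >> h.py <<'E'
def needle(fn=None):
    f=grab('top'); im=f['img'][160:250,270:365]; b=cv2.resize(im,None,fx=6,fy=6,interpolation=cv2.INTER_CUBIC).astype(float)
    g=b.max(2); best=[]
    for a in np.arange(-60,60):   # degrees below left axis
        t=np.radians(a); r=np.arange(18,54)
        u=175-r*np.cos(t); v=193+r*np.sin(t)
        best.append((cv2.remap(g.astype(np.float32),u[None].astype(np.float32),v[None].astype(np.float32),1).mean(),a))
    print('needle',sorted(best)[:3])
    if fn: cv2.imwrite('pics/'+fn,b[:300,:300,::-1])
E
python3 - <<'E'
from h import *
st(); needle('n1.png'); st()
E
```

```text
6.9 [ 469.58 -106.9    95.75] [  8.6   -5.77 -10.5 ] [-0.81 -1.57  0.03] 0.23629145771955812
needle [(np.float32(107.28008), np.int64(-2)), (np.float32(107.39019), np.int64(-3)), (np.float32(108.00694), np.int64(-1))]
6.95 [ 469.6  -106.91   95.78] [  9.07  -5.58 -11.62] [-0.8  -1.48  0.05] 0.22908069726478061[ WARN:0@1.904] global loadsave.cpp:1063 imwrite_ Unsupported depth image for selected encoder is fallbacked to CV_8U.
```

>>> play_rows([
  [0,0,0,0,1],
  [0,0,0,0,1],
  [0,0,0,0,1],
  [0,0,0,0,1],
  [0,0,0,0,1],
  [0,0,0,0,1],
  [0,0,0,0,1],
  [0,0,0,0,1],
])

```text
time: 7.95
tool_pos: [0.4696, -0.1069, 0.0958]
tool_rot: [0.676, 0.21, 0.674, -0.21]
contact_force: [9.4, -5.5, -10.7]
gripper_width: 0.237
```

Run:
```python
from h import *
st(); needle(); st()
```

```text
7.95 [ 469.59 -106.92   95.76] [  9.35  -5.55 -10.75] [-0.84 -1.46  0.06] 0.23702636453455841
needle [(np.float32(109.78732), np.int64(-1)), (np.float32(109.791534), np.int64(-2)), (np.float32(110.416664), np.int64(0))]
8.0 [ 469.6  -106.89   95.75] [  8.6   -4.72 -10.13] [-0.81 -1.47  0.02] 0.2355394612934878
```

>>> play_rows([
  [1,0,0,0,1],
  [2,0,0,0,1],
  [3,0,0,0,1],
  [4,0,0,0,1],
  [5,0,0,0,1],
  [6,0,0,0,1],
  [7,0,0,0,1],
  [7,0,0,0,1],
])

```text
time: 9.0
tool_pos: [0.4698, -0.107, 0.0906]
tool_rot: [0.676, 0.21, 0.674, -0.21]
contact_force: [4.4, -3.9, 0.1]
gripper_width: 0.235
```

>>> play_rows([
  [0,0,0,0,0.2],
  [0,0,0,0,-0.4],
  [0,0,0,0,-1],
  [0,0,0,0,-1],
  [0,0,0,0,-1],
  [0,0,0,0,-1],
])

```text
time: 9.75
tool_pos: [0.4687, -0.1067, 0.0898]
tool_rot: [0.675, 0.21, 0.675, -0.21]
contact_force: [0.2, 0.1, -0.2]
gripper_width: 1.003
```

>>> play_rows([
  [-30,0,0,0,-1],
  [-60,0,0,0,-1],
  [-60,0,0,0,-1],
  [-60,0,0,0,-1],
])

```text
time: 10.25
tool_pos: [0.4683, -0.1065, 0.149]
tool_rot: [0.675, 0.21, 0.676, -0.21]
contact_force: [0.6, 0.1, -0.8]
gripper_width: 1.001
```

Run:
```python
from h import *
st(); needle(); st()
s=manip.state(); T=rot(s['tool_rot']); print(T.round(3))
for n,k in(('a',(.545,-.158)),('b',(.470,-.107))): print(n,(T.T@(np.array([*k,.15])-s['tool_pos'])*1000).round(1))
f,P=small('side',(255,160,365,255))
```

```text
10.25 [ 468.33 -106.53  149.  ] [ 0.62  0.11 -0.83] [0.03 0.03 0.02] 1.001250959987898
needle [(np.float32(112.9213), np.int64(54)), (np.float32(113.265785), np.int64(53)), (np.float32(113.913086), np.int64(55))]
10.3 [ 467.97 -106.39  148.41] [-0.11  1.33  0.33] [-0.06 -0.01 -0.01] 0.9943230200535661
[[-0.002  0.567  0.824]
 [ 0.001  0.824 -0.567]
 [-1.    -0.    -0.002]]
a [-1.8  1.2 92.7]
b [-1.6  0.6  2. ]
side [326 162  20  17 200] [334.1 169.4] [0.8944 0.0999 0.0547] [0.8822 0.0582 0.0207] [0.9347 0.145  0.0623]
side [284 218   5   6  28] [286.1 220.5] [ 0.4658 -0.1166  0.103 ] [-0.3567 -1.0917  0.0904] [ 0.4714 -0.1081  0.983 ]
side [311 218   5   5  21] [313.4 220. ] [ 0.5379 -0.1663  0.0982] [ 0.533  -0.1732  0.089 ] [ 0.5442 -0.1584  0.1088]
```

>>> play_rows([
  [0,1,92,0,-1],
  [0,1,92,0,-1],
  [0,1,92,0,-1],
  [35,1,92,0,-1],
  [67,1,92,0,-1],
  [67,1,92,0,-1],
  [67,1,92,0,-1],
])

```text
time: 11.22
tool_pos: [0.5452, -0.1579, 0.0836]
tool_rot: [0.675, 0.21, 0.675, -0.21]
contact_force: [0.4, 0.6, 0.5]
gripper_width: 0.998
```

>>> play_rows([
  [0,0,0,0,0],
  [0,0,0,0,1],
  [0,0,0,0,1],
  [0,0,0,0,1],
  [0,0,0,0,1],
  [0,0,0,0,1],
])

```text
time: 11.98
tool_pos: [0.5446, -0.1592, 0.0829]
tool_rot: [0.675, 0.209, 0.675, -0.211]
contact_force: [-2.6, -4.2, 0.1]
gripper_width: 0.235
```

>>> play_rows([
  [-0.5,-1,0,0,1],
  [-1,-1,0,0,1],
  [-1.5,-1,0,0,1],
  [-2,-1,0,0,1],
  [-2.5,-1,0,0,1],
  [-3,-1,0,0,1],
  [-3.5,-1,0,0,1],
  [-4,-1,0,0,1],
])

```text
time: 12.98
tool_pos: [0.5445, -0.1592, 0.0869]
tool_rot: [0.675, 0.21, 0.675, -0.21]
contact_force: [-0.3, -4.9, -1.1]
gripper_width: 0.238
```

>>> play_rows([
  [-0.5,0,0,0,1],
  [-1,0,0,0,1],
  [-1.5,0,0,0,1],
  [-2,0,0,0,1],
])

```text
time: 13.48
tool_pos: [0.5445, -0.1592, 0.0888]
tool_rot: [0.675, 0.21, 0.675, -0.21]
contact_force: [-0.3, -5.0, -2.2]
gripper_width: 0.241
```

>>> play_rows([
  [-0.5,0,0,0,1],
  [-1,0,0,0,1],
  [-1.5,0,0,0,1],
  [-2,0,0,0,1],
])

```text
time: 13.98
tool_pos: [0.5445, -0.1592, 0.09]
tool_rot: [0.675, 0.21, 0.675, -0.21]
contact_force: [1.7, -5.6, -5.4]
gripper_width: 0.241
```

>>> play_rows([
  [-0.5,0,0,0,1],
  [-1,0,0,0,1],
  [-1,0,0,0,1],
])

```text
time: 14.35
tool_pos: [0.5445, -0.1592, 0.091]
tool_rot: [0.675, 0.21, 0.675, -0.21]
contact_force: [1.2, -5.7, -5.7]
gripper_width: 0.241
```

>>> play_rows([
  [-0.5,0,0,0,1],
  [-1,0,0,0,1],
  [-1,0,0,0,1],
])

```text
time: 14.72
tool_pos: [0.5445, -0.1591, 0.092]
tool_rot: [0.675, 0.21, 0.675, -0.21]
contact_force: [1.0, -5.1, -5.7]
gripper_width: 0.24
```

Run:
```python
from h import *
st(); needle(); st()
```

```text
14.725 [ 544.45 -159.15   91.98] [ 1.04 -5.13 -5.7 ] [-0.92 -0.32 -0.01] 0.23967003684366445
needle [(np.float32(114.26592), np.int64(25)), (np.float32(114.83496), np.int64(26)), (np.float32(115.05436), np.int64(24))]
14.775 [ 544.45 -159.13   92.  ] [ 1.46 -5.88 -5.11] [-0.87 -0.28  0.01] 0.2405467173530024
```

>>> play_rows([
  [-0.8,0,0,0,1],
  [-1.6,0,0,0,1],
  [-2.4,0,0,0,1],
  [-3.2,0,0,0,1],
  [-4,0,0,0,1],
  [-4.8,0,0,0,1],
  [-5.6,0,0,0,1],
  [-6.4,0,0,0,1],
])

```text
time: 15.78
tool_pos: [0.5444, -0.1591, 0.0983]
tool_rot: [0.675, 0.21, 0.675, -0.21]
contact_force: [0.4, -5.6, -5.2]
gripper_width: 0.237
```

>>> play_rows([
  [-0.5,0,0,0,1],
  [-1,0,0,0,1],
  [-1.5,0,0,0,1],
  [-2,0,0,0,1],
])

```text
time: 16.27
tool_pos: [0.5445, -0.1591, 0.1003]
tool_rot: [0.675, 0.21, 0.675, -0.21]
contact_force: [1.8, -6.3, -5.8]
gripper_width: 0.235
```

>>> play_rows([
  [-0.5,0,0,0,1],
  [-1,0,0,0,1],
  [-1,0,0,0,1],
])

```text
time: 16.65
tool_pos: [0.5445, -0.1592, 0.1014]
tool_rot: [0.675, 0.21, 0.675, -0.21]
contact_force: [1.7, -5.4, -5.0]
gripper_width: 0.24
```

>>> play_rows([
  [-0.5,0,0,0,1],
  [-1,0,0,0,1],
  [-1,0,0,0,1],
])

```text
time: 17.02
tool_pos: [0.5444, -0.1591, 0.1022]
tool_rot: [0.675, 0.21, 0.675, -0.21]
contact_force: [1.5, -6.4, -5.3]
gripper_width: 0.238
```

>>> play_rows([
  [-0.5,0,0,0,1],
  [-1,0,0,0,1],
  [-1,0,0,0,1],
])

```text
time: 17.4
tool_pos: [0.5444, -0.1591, 0.1028]
tool_rot: [0.675, 0.21, 0.675, -0.21]
contact_force: [3.4, -6.8, -8.0]
gripper_width: 0.239
```

Run:
```python
from h import *
st(); needle(); st()
```

```text
17.4 [ 544.4  -159.12  102.76] [ 3.36 -6.83 -7.99] [-0.96 -0.58  0.08] 0.23913497350374266
needle [(np.float32(112.41019), np.int64(8)), (np.float32(112.88775), np.int64(9)), (np.float32(112.96921), np.int64(7))]
17.45 [ 544.39 -159.12  102.76] [ 2.8  -6.05 -8.04] [-0.96 -0.54  0.01] 0.23363861115050455
```

>>> play_rows([
  [1,0,0,0,1],
  [2,0,0,0,1],
  [3,0,0,0,1],
  [4,0,0,0,1],
  [5,0,0,0,1],
  [5,0,0,0,1],
])

```text
time: 18.2
tool_pos: [0.5446, -0.1592, 0.0995]
tool_rot: [0.675, 0.21, 0.675, -0.21]
contact_force: [-1.0, -4.3, -0.3]
gripper_width: 0.239
```

>>> play_rows([
  [0,0,0,0,0.2],
  [0,0,0,0,-0.4],
  [0,0,0,0,-1],
  [0,0,0,0,-1],
  [0,0,0,0,-1],
  [0,0,0,0,-1],
])

```text
time: 18.95
tool_pos: [0.5445, -0.1588, 0.0992]
tool_rot: [0.675, 0.21, 0.675, -0.21]
contact_force: [-0.2, -0.5, 0.1]
gripper_width: 0.998
```

>>> play_rows([
  [-40,0,0,0,-1],
  [-100,0,0,0,-1],
  [-120,0,0,0,-1],
  [-120,160,0,0,-1],
  [-120,160,0,0,-1],
  [-120,160,0,0,-1],
  [-120,160,0,0,-1],
  [-120,160,0,0,-1],
])

```text
time: 19.95
tool_pos: [0.6347, -0.0275, 0.2184]
tool_rot: [0.675, 0.21, 0.676, -0.21]
contact_force: [0.0, -0.1, -0.4]
gripper_width: 0.997
```

Run:
```python
from h import *
st(); needle()
f,P=small('side',(255,160,365,255),'s3.png')
f,P=small('top',(270,160,365,250))
```

```text
19.95 [634.68 -27.47 218.41] [ 0.01 -0.06 -0.37] [-0.05  0.01 -0.04] 0.9966620766186314
needle [(np.float32(79.479576), np.int64(59)), (np.float32(79.618515), np.int64(58)), (np.float32(79.83927), np.int64(57))]
side [326 162  20  17 199] [334.2 169.4] [0.895  0.0994 0.0541] [0.8808 0.0553 0.0203] [0.9348 0.1457 0.0636]
side [311 214   5   6  23] [313.4 216.3] [ 0.5368 -0.1673  0.114 ] [-0.3567 -1.0917  0.1025] [ 0.5443 -0.1592  0.983 ]
side [283 219   6   5  24] [285.9 220.8] [ 0.4651 -0.1152  0.0992] [ 0.4605 -0.1214  0.0119] [ 0.5424 -0.0072  0.1103]
top [333 194   6   5   9] [335.  196.4] [ 0.5368 -0.1546  0.1281] [ 0.5334 -0.1645  0.1186] [ 0.5449 -0.149   0.1304]
top [316 221   6   3   7] [318.1 222.4] [ 0.4625 -0.1051  0.1149] [ 0.4619 -0.1135  0.1107] [ 0.4677 -0.0992  0.1194]
```

View pics/s3.png

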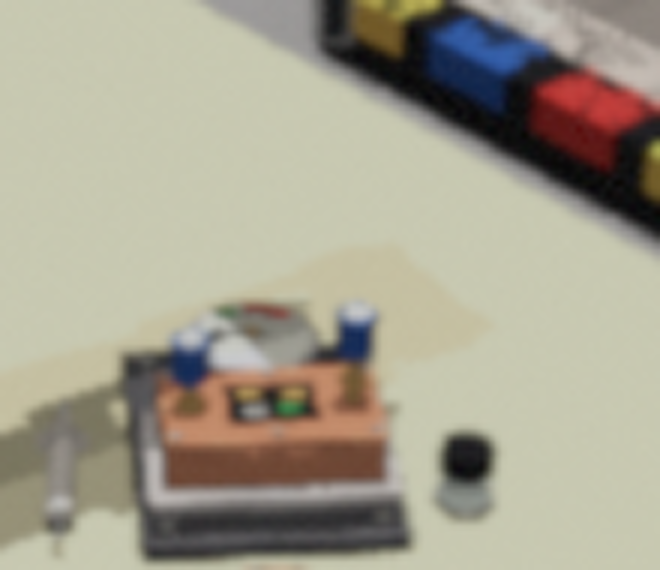

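```bash
python3 -c "
from h import *
manip.job_done(); st()"
```

```text
the job is handed in; nothing more can be done
the job is handed in; nothing more can be done
```

I pull-tested both pins, and the job is handed in at about 20 s of the 51 s allowed; the hand-in reports no verdict.

- **Pin b (y = -45 mm) holds.** I pulled it to about 10.5 N, with the needle reading about 1.0 rad, and held it there for just over 1 s. The force readings stayed below 12 N. I then eased off and let go. The last side picture shows its knob back near its starting height.
- **Pin a (y = +45 mm) slips.** It began to move at about 5.5 N, and I drew it up until the force rose to about 8 N at its stop. The knob ended 16.6 mm higher than where I gripped it. Taking off at most 5 mm of play, the pin stands at least 11.6 mm up. The picture shows the brass pin exposed.

In the last checks the needle was back at rest, the gripper was open and clear, and the force on the tool was about zero. The dispenser and jar looked unmoved in that picture. The other bystanders were not in the cropped view, but the arm never came near them. No check failed. Dial and wrist force agreed to within about 1 N, except that while pin a was slipping the wrist read 5.1 to 5.7 N and the dial about 5.5 N.

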